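# Switch off and isolate the sample warmer, then clear it and sort out the rejected jars

### The arm

A 6-joint arm with a two-finger parallel gripper is mounted at the origin on the work surface. World frame = base frame: x ahead of the robot, y to its left, z up, the work surface at z = 0. Lengths are in m, angles in rad, forces in N, time in s.
With the tool pointing down it reaches from about 0.275 to 1 m from the base axis. Payload 8.4 kg.
Tool frame: the origin (TCP) lies on the mounting face of the last link; the fingertips stand 173 mm ahead of it and the grasp point (between the pads) lies 155 mm ahead of it; z points along the fingers, y is the line along which they close (so a half turn about z gives the same grasp; the last joint's range is limited). The gripper opens to 85 mm and grips with 20 to 120 N. Pads are 22 mm wide; open, the fingers measure 114 mm over their backs; the gripper's body (76 mm by 85 mm) begins 54 mm behind the grasp point. The pads swing forward as they close: fully open they stand 13 mm farther back than shut.
Start: joints at [-1.128, 0.353, 1.633, -0, 1.155, -0.002], TCP at [0.269, -0.564, 0.405] pointing down, gripper open.
Joint ranges: [-2.63, 2.63], [-0.92, 2.1], [0.06, 2.66], [-1.3, 4.44], [0, 2.69], [-3.02, 3.02]. Speed limits (rad/s): [2.22, 2.22, 2.79, 3.14, 3.14, 3.14].

### API

Orientations are given as a unit quaternion [w, x, y, z].
In Python, from workcell import status, read_camera, camera_model, close_job, models gives the robot as it stands. The module is installed in compiled form; this text tells all that it offers.
- The arm moves only by the tool step_arm, never from a script. Its arguments are lists of equal length, an entry for each row: "offset": the shift along the tool's x, y, z in mm, a list of three; "rotation": the turn, a rotation vector about the tool's x, y, z in rad, a list of three; "gripper": the opening, from -1 (shut) to 1 (fully open). A call has 1 to 8 rows; each row is the pose to reach, as a shift and turn from the pose commanded when the call began, along the tool's axes at that moment; what a row does not reach only later rows make up. A row lasts 1/12 s, in which the tool goes at most 41.7 mm and 7.16 degrees, less where a joint would pass 70% of its speed; a pose out of reach is approached as far as the arm can. A call with a gripper value outside its range is refused whole. The fingers move at their own pace and stop on an object; "newtons" is the grip in N (left out, the last holds). Time passes only in rows, so rows that repeat a pose let the fingers close. It gives the time, the measured TCP pose, the force, the opening and the grip force at its end, in the units of the state.
- status.observe(): the state, without advancing time (a new reading comes with each control period).
- read_camera(name): name is "scene" or "top" or "wrist"; returns the picture (400x640x3 uint8, red, green, blue); there is no depth.
- camera_model(name): a dict with "fx", "fy", "cx", "cy" (pixels), "rvec" (rotation vector, rad) and "tvec" (3), from world to camera coordinates, as OpenCV has them. Camera axes: x right, y down, z forward; pixel columns grow to the right and rows downward; lengths in m; the calibration is good to about 2 mm. A picture is of the moment at which its call begins: read the wrist's pose just before it. camera_model takes no time and is no camera call; for the wrist camera it gives the pose at the moment of the call.
- close_job(): hands the job in; it is judged then, once.
Trained networks look in the newest picture that a camera, given by its name, has taken for a name from the list of things; names that differ only in an ending like _2 or _b are one class to them, and where a whole thing is asked for, a point or a joint stands for the part that bears it (a point fixed in the world has none). Each returns a list of dicts, best first, with "score" (0 to 1); they miss things now and then, are a little off and sometimes report something else, mostly with a low value. They report only what shows in the picture. A call takes as long as a camera call.
- models.recognise(camera, name): "position" ([column, row] in pixels, amid what is visible of it).
- models.outline_of(camera, name): "pixels" (400x640 bool, what is visible of it) and "position" ([column, row] in pixels, amid what is visible of it).
The state is a dict: "time": time; "qpos": joint angles; "qvel": joint speeds; "tau": joint torques, N m; "position": TCP position; "ee_rot": TCP orientation; "contact_force": force on the tool from outside, world axes, zero at the start; "wrist_torque": the same for the moment, N m; "width": finger opening in m; "finger_force": force on a finger pad.
Only numpy, scipy, OpenCV 4.12 (cv2) and the standard library are available. Lean on these libraries where they do the work, as an engineer would, in place of code of your own. Each camera call takes 0.05 s, during which the arm holds its last target. There are 200 camera calls.

### The job

Make the sample warmer safe first: push the red-balled lever switch on the grey power box fully over, away from the warmer, to off, then pull the orange isolator plug straight up out of the box and leave it lying in the small blue plug tray; lift no jar before the plug is in that tray. Then clear the warmer: put every jar with a red cross on its lid into the yellow reject bin, stand every jar with a green dot upright on the floor of the white tray, and leave the blue-lidded reference jar standing on the warmer. Do not disturb the other things on the bench.

Things in the scene. Friction and masses are not known exactly. Their poses are not given: they have to be found in the camera images.
- good1: Round squat sample jar, 42 mm across and 42 mm tall, tan body and white lid with a 24 mm green dot on top (passed). Origin at the centre of its underside, z up. May be absent.
- good2: Round squat sample jar, 42 mm across and 42 mm tall, tan body and white lid with a 24 mm green dot on top (passed). Origin at the centre of its underside, z up. May be absent.
- good3: Round squat sample jar, 42 mm across and 42 mm tall, tan body and white lid with a 24 mm green dot on top (passed). Origin at the centre of its underside, z up. May be absent.
- good4: Round squat sample jar, 42 mm across and 42 mm tall, tan body and white lid with a 24 mm green dot on top (passed). Origin at the centre of its underside, z up. May be absent.
- bad1: Round squat sample jar, 42 mm across and 42 mm tall, tan body and white lid with a big red cross on top (reject). Origin at the centre of its underside, z up. May be absent.
- bad2: Round squat sample jar, 42 mm across and 42 mm tall, tan body and white lid with a big red cross on top (reject). Origin at the centre of its underside, z up. May be absent.
- bad3: Round squat sample jar, 42 mm across and 42 mm tall, tan body and white lid with a big red cross on top (reject). Origin at the centre of its underside, z up. May be absent.
- reference: Reference jar, same size as the sample jars (42 mm across, 42 mm tall) but with a plain blue lid. Origin at the centre of its underside. Stays on the warmer deck.
- deck: Sample warmer, fixed: a low white unit, top surface (dark grey) 30 mm above the bench, on which the jars stand. Origin on the bench under the middle of the standing area, x away from the robot, y to the left. Standing area 175 mm (x) by 340 mm (y) inside a 12 mm high, 5 mm thick rim; a control strip continues to x = -140 mm.
- powerbox: Grey power box behind the warmer, fixed, 80 mm (x from -40 to 40) by 165 mm (y from -110 to 55) by 60 mm high. Origin on the bench straight below the socket. A well in its top takes the isolator plug.
- socket (a point): Mouth of the isolator socket in the power box's top face, 60 mm above the bench; axes as the power box's.
- switch (a joint): Lever switch on top of the power box, beside the plug: a 10 mm steel rod with a 26 mm red ball, hinged about the box's y axis at 57 mm above the bench, 55 mm from hinge to ball centre. 0 = on (leans 0.5 rad towards the warmer, the box's -x), 1.0 = off (leans 0.5 rad the other way, to +x); it stays where it is left.
- switch_tip (a point): Centre of the red ball of the lever switch, in the box's frame at y = -80 mm.
- plug: Orange isolator plug without cable. Head 36 (x) by 22 (y) by 32 mm tall, standing on top of the power box; below it a black and brass shank 14 mm by 16 mm reaching 22 mm down into the socket, held by a sprung detent that lets go at about 10 to 15 N of straight upward pull. Origin at the centre of the head's underside, z up out of the socket.
- plugtray: Small open blue plug tray, fixed, outside 120 (x) by 130 (y) by 25 mm high, walls 4 mm, floor about 4 mm. Origin at the centre of its underside.
- bin: Open yellow reject bin, fixed, outside 180 (x) by 190 (y) by 85 mm high, walls 4 mm, floor about 4 mm. Origin at the centre of its underside. It and the white tray may change sides.
- tray: Open low white tray for passed jars, fixed, outside 180 (x) by 190 (y) by 20 mm high, walls 4 mm, floor about 4 mm. Origin at the centre of its underside.
- tipbox: Bystander: clear pipette-tip box with a green lid, 92 by 112 by 40 mm, loose. Origin at the centre of its underside.
- washbottle: Bystander: clear squeeze bottle with a red cap, 60 mm across, 190 mm tall, loose. Origin at the centre of its underside.
- beaker: Bystander: white beaker, 70 mm across, 80 mm tall, loose. Origin at the centre of its underside.
- marker: Bystander: white and black marker pen, 140 by 16 by 14 mm, lying along its x, loose. Origin at the centre of its underside.
- meter: Bystander: black handheld meter, 75 by 150 by 20 mm, loose. Origin at the centre of its underside.

How it is judged:
On the way, in this order (a step that is already met when the one before it is completed fails the run):
1. the lever switch is pushed over to off (value of joint switch above 0.85 rad), for 0.2 s.
2. the isolator plug is pulled clear of the socket (z of plug in the frame of socket above 0.03 m), for 0.1 s.
3. the plug lies in the blue plug tray (x of plug in the frame of plugtray between -0.056 and 0.056 m and y of plug in the frame of plugtray between -0.061 and 0.061 m and z of plug in the frame of plugtray between 0 and 0.05 m), for 0.3 s.
At the end, for the whole second after the job is handed in: Switch off (above 0.8 rad); plug at rest in the blue tray; every present red-cross jar at rest in the yellow bin, below its rim; every present green-dot jar upright (0.12 rad) and at rest on the white tray's floor; reference jar upright on the warmer (all of step 3 and linear speed of each of plug, good1, good2, good3, good4 below 0.02 m/s and value of joint switch above 0.8 rad and x of good1 in the frame of tray between -0.075 and 0.075 m and y of good1 in the frame of tray between -0.08 and 0.08 m and z of good1 in the frame of tray between 0 and 0.012 m and angle between each of good1, good2, good3, good4, reference's own z axis and vertical below 0.12 rad and x of good2 in the frame of tray between -0.075 and 0.075 m and y of good2 in the frame of tray between -0.08 and 0.08 m and z of good2 in the frame of tray between 0 and 0.012 m and x of good3 in the frame of tray between -0.075 and 0.075 m and y of good3 in the frame of tray between -0.08 and 0.08 m and z of good3 in the frame of tray between 0 and 0.012 m and x of good4 in the frame of tray between -0.075 and 0.075 m and y of good4 in the frame of tray between -0.08 and 0.08 m and z of good4 in the frame of tray between 0 and 0.012 m and x of bad1 in the frame of bin between -0.087 and 0.087 m and y of bad1 in the frame of bin between -0.092 and 0.092 m and z of bad1 in the frame of bin between 0 and 0.075 m and linear speed of each of bad1, bad2, bad3 below 0.03 m/s and x of bad2 in the frame of bin between -0.087 and 0.087 m and y of bad2 in the frame of bin between -0.092 and 0.092 m and z of bad2 in the frame of bin between 0 and 0.075 m and x of bad3 in the frame of bin between -0.087 and 0.087 m and y of bad3 in the frame of bin between -0.092 and 0.092 m and z of bad3 in the frame of bin between 0 and 0.075 m and x of reference in the frame of deck between -0.085 and 0.085 m and y of reference in the frame of deck between -0.17 and 0.17 m and z of reference in the frame of deck between 0.02 and 0.04 m); the robot touches nothing.
It fails at once if a jar is lifted more than 20 mm off the warmer while the plug is not yet in the plug tray (not (x of plug in the frame of plugtray between -0.056 and 0.056 m and y of plug in the frame of plugtray between -0.061 and 0.061 m and z of plug in the frame of plugtray between 0 and 0.05 m) and z of any of good1, good2, good3, good4, bad1, bad2, bad3, reference in the frame of deck above 0.052 m).
It fails at once if another thing on the bench is moved by more than 30 mm (distance of any of tipbox, washbottle, beaker, marker, meter from where it was at the start of the episode above 0.03 m).
Of good1, good2, good3, good4 only 3 to 4 are there at a start; the rules pass over those that are not, and their reading is None.
Of bad1, bad2, bad3 only 2 to 3 are there at a start; the rules pass over those that are not, and their reading is None.
At some moment in a run one of good1, good2, good3, good4, bad1, bad2, bad3 may be knocked a few centimetres aside while the robot is not near it.
It also fails if it takes over 192 s, if anything falls off the work surface, if the arm or the gripper's body presses on something with over 40 N, if the wrist force passes 120 N, or if a joint passes its speed limit or range.

## Working session

There is one attempt and no reset: what is moved stays moved. The work goes in short steps, Python scripts to look and compute and a tool call to move; the robot and the scene stay as the last step left them, time stands still between calls to the robot, and variables do not carry over. Pictures are saved under pics/ and viewed, at most 14 in all, crops included, and the job is handed in when it is done.

Besides the shell and the picture viewer there is one more tool, called after "Emit:" in YAML: its name, and indented under it one key for each argument. step_arm: Moves the arm, as the interface text tells. Its arguments: {"type":"object","properties":{"offset":{"type":"array"},"rotation":{"type":"array"},"gripper":{"type":"array"},"newtons":{"type":"number"}},"required":["offset","rotation","gripper"]}

```bash
mkdir -p pics; cat > h.py <<'E'
import numpy as np, cv2
from workcell import status, read_camera, camera_model, close_job, models
def snap(cam,fn=None):
    im=read_camera(cam)
    if fn: cv2.imwrite('pics/'+fn,im[:,:,::-1])
    return im
def ray(cam,px,m=None):
    m=m or camera_model(cam)
    R=cv2.Rodrigues(np.array(m['rvec'],float))[0]; t=np.array(m['tvec'],float).ravel()
    d=R.T@np.array([(px[0]-m['cx'])/m['fx'],(px[1]-m['cy'])/m['fy'],1.0])
    return -R.T@t,d
def atz(cam,px,z,m=None):
    c,d=ray(cam,px,m); return c+d*(z-c[2])/d[2]
def proj(cam,p,m=None):
    m=m or camera_model(cam)
    K=np.array([[m['fx'],0,m['cx']],[0,m['fy'],m['cy']],[0,0,1.]])
    return cv2.projectPoints(np.array([p],float),np.array(m['rvec'],float),np.array(m['tvec'],float),K,None)[0].ravel()
E
python3 - <<'E'
from h import *
np.set_printoptions(precision=4,suppress=True)
for k,v in status.observe().items(): print(k,v)
snap('top','t0.png'); snap('scene','s0.png')
for c in ('top','scene','wrist'): print(c,camera_model(c), ray(c,(320,200)))
Z=dict(good1=.072,bad1=.072,reference=.072,plug=.092,switch=.1,plugtray=.025,bin=.085,tray=.02,deck=.03,powerbox=.06,tipbox=.04,washbottle=.19,beaker=.08,marker=.014,meter=.02)
for n,z in Z.items():
    for d in models.recognise('top',n)[:6]:
        if d['score']>.3: print(n,round(d['score'],2),np.array(d['position']),atz('top',d['position'],z)[:2])
E
```

```text
time 0.0
qpos [-1.1284  0.3536  1.6342 -0.      1.1552 -0.0024]
qvel [-0.0011  0.0004 -0.0021  0.0001  0.0019 -0.0005]
tau [  0.0007 -60.5255 -34.2067   0.0001   0.0094   0.    ]
position [ 0.2688 -0.564   0.404 ]
ee_rot [-0.0007  0.9754  0.2205 -0.0002]
contact_force [-0.631   0.0299  0.1299]
wrist_torque [ 0.0039 -0.034  -0.0013]
finger_force 0.0
width 0.08500094954646827
top {'fx': 441.6684744393936, 'fy': 441.6684744393936, 'cx': 319.4948376816015, 'cy': 190.93856362020412, 'rvec': array([ 2.2118, -2.1483,  0.0778]), 'tvec': array([-0.0229,  0.6195,  1.5349])} (array([ 0.5015, -0.014 ,  1.5775]), array([ 0.0556,  0.0042, -0.9987]))
scene {'fx': 400.16506644675127, 'fy': 400.16506644675127, 'cx': 322.13421172109065, 'cy': 200.2608847381829, 'rvec': array([ 2.2256,  0.6471, -0.3141]), 'tvec': array([-0.4959, -0.1778,  1.3385])} (array([ 1.0349, -0.663 ,  0.7475]), array([-0.4203,  0.6188, -0.6636]))
wrist {'fx': 338.84627552838936, 'fy': 338.84627552838936, 'cx': 316.3896660902749, 'cy': 205.8387604288829, 'rvec': array([-2.4464,  1.5442,  0.2222]), 'tvec': array([-0.6249, -0.0367,
[... 295 characters left out ...]
]
switch 0.57 [345.7 189.1] [ 0.6228 -0.093 ]
plugtray 0.69 [394.7 185. ] [ 0.6485 -0.2694]
bin 0.71 [219.5 232. ] [0.4669 0.3274]
tray 0.58 [410.7 239.2] [ 0.4599 -0.3293]
deck 0.88 [320.3 233. ] [ 0.4724 -0.012 ]
powerbox 0.96 [334.7 181.7] [ 0.6506 -0.0566]
powerbox 0.67 [325.  183.1] [ 0.6448 -0.0233]
powerbox 0.36 [326.1 231.1] [ 0.48   -0.0317]
tipbox 0.73 [194.2 182.4] [0.6359 0.4343]
tipbox 0.61 [238.8 178.9] [0.6527 0.2787]
washbottle 0.71 [262.1 147.5] [0.7403 0.1804]
beaker 0.83 [373.7 155.6] [ 0.7421 -0.1869]
beaker 0.64 [344.3 193. ] [ 0.611  -0.0897]
marker 0.68 [394.8 187.3] [ 0.6413 -0.2717]
meter 0.75 [362.9 217.9] [ 0.5295 -0.1603]
meter 0.66 [450.2 187.2] [ 0.6468 -0.4663]
```

```bash
python3 - <<'E'
import cv2
a=cv2.imread('pics/t0.png')[130:290,160:480]
cv2.imwrite('pics/t0c.png',cv2.resize(a,None,fx=2.5,fy=2.5,interpolation=cv2.INTER_CUBIC))
E
```

```text
(no output)
```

View pics/t0c.png

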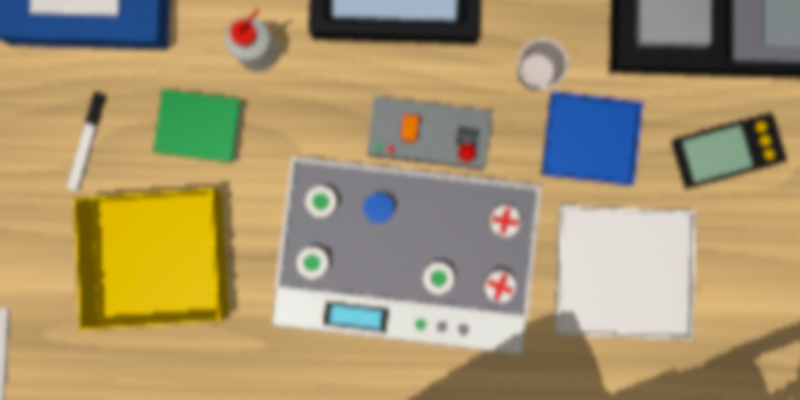

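View pics/s0.png

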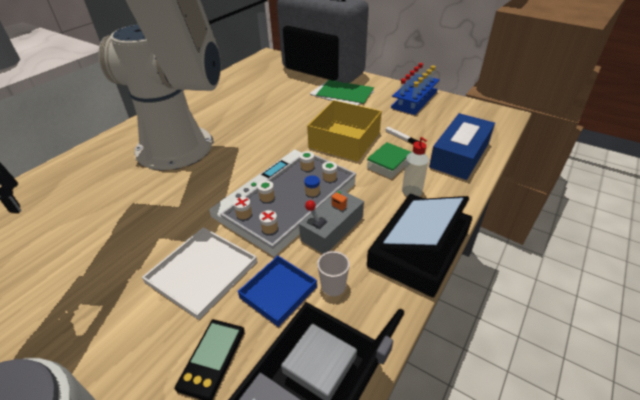

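Seen in the top crop: three green jars at crop (320,201), (312,262), (438,277), two red crosses at (505,221), (500,286), and the blue reference at (379,207). The plug is at (410,127) and the red ball at (467,152). The bin is on the left (+y), the tray and blue plug tray on the right. The scene view agrees.

```bash
cat >> h.py <<'E'
def blobs(im,kind,amin=8):
    hsv=cv2.cvtColor(im,cv2.COLOR_RGB2HSV).astype(int); H,S,V=hsv[...,0],hsv[...,1],hsv[...,2]
    m={'green':(H>40)&(H<90)&(S>70)&(V>50),'red':((H<6)|(H>172))&(S>130)&(V>80),'blue':(H>98)&(H<128)&(S>120)&(V>60),
       'orange':(H>=6)&(H<17)&(S>190)&(V>150)}[kind]
    n,l,s,c=cv2.connectedComponentsWithStats(m.astype(np.uint8))
    return [(c[i],s[i]) for i in range(1,n) if s[i][4]>=amin]
def go(p,yaw):
    "tool-frame offset (mm) and yaw turn from the present pose to TCP p, tool down, tool x at world yaw"
    from scipy.spatial.transform import Rotation as Ro
    s=status.observe(); w,x,y,z=s['ee_rot']; R=Ro.from_quat([x,y,z,w])
    T=Ro.from_matrix(np.array([[np.cos(yaw),np.sin(yaw),0],[np.sin(yaw),-np.cos(yaw),0],[0,0,-1]]))
    return np.round(R.inv().apply(np.array(p)-s['position'])*1e3,1),np.round((R.inv()*T).as_rotvec(),3)
E
python3 - <<'E'
from h import *
np.set_printoptions(precision=4,suppress=True)
im=snap('top')
for k,z in (('green',.072),('red',.072),('red',.105),('blue',.072),('orange',.092)):
    for c,s in blobs(im,k):
        if 250<c[0]<430 and 150<c[1]<270: print(k,z,c,s,atz('top',c,z)[:2])
for n,z in (('powerbox',.06),('deck',.042),('plugtray',.025),('bin',.085),('tray',.02)):
    o=models.outline_of('top',n)
    if o:
        cs=max(cv2.findContours(o[0]['pixels'].astype(np.uint8),0,2)[0],key=cv2.contourArea)
        b=cv2.boxPoints(cv2.minAreaRect(cs)); print(n,o[0]['score'],cv2.minAreaRect(cs)); print(np.array([atz('top',q,z)[:2] for q in b]).round(3).tolist())
E
```

```text
green 0.072 [287.8261 210.    ] [286 208   5   5  23] [0.548  0.1008]
green 0.072 [284.3462 234.6538] [282 232   6   6  26] [0.464  0.1098]
green 0.072 [334.9091 240.9091] [333 239   5   5  22] [ 0.448  -0.0623]
green 0.072 [327.875 259.125] [327 258   3   3   8] [ 0.3861 -0.0402]
red 0.072 [346.3684 190.3421] [344 187   6   8  38] [ 0.6209 -0.0969]
red 0.072 [361.4  217.85] [358 215   7   7  20] [ 0.5286 -0.1503]
red 0.072 [359.65 244.  ] [357 241   6   7  20] [ 0.44   -0.1463]
red 0.105 [346.3684 190.3421] [344 187   6   8  38] [ 0.6183 -0.0951]
red 0.105 [361.4  217.85] [358 215   7   7  20] [ 0.528  -0.1473]
red 0.105 [359.65 244.  ] [357 241   6   7  20] [ 0.4414 -0.1434]
blue 0.072 [396.4332 184.9042] [ 378  168   38   35 1138] [ 0.6445 -0.2676]
blue 0.072 [311.1696 212.5   ] [306 207  12  12 112] [0.5418 0.0211]
orange 0.092 [323.6458 180.875 ] [321 176   6  10  48] [ 0.6492 -0.0183]
powerbox 0.9 ((331.2624206542969, 182.49551391601562), (47.82892608642578, 24.470064163208008), 6.788974761962891)
[[0.613, 0.041], [0.697, 0.034], [0.682, -0.131], [0.598, -0.123]]
deck 0.73 ((238.87693786621094, 179.48463439941406), (33.36534118652344, 26.29536247253418), 7.125016689300537)
[[0.61, 0.34], [0.702, 0.333], [0.691, 0.216], [0.599, 0.224]]
plugtray 0.71 ((396.43145751953125, 184.4593963623047), (38.544654846191406, 35.48102951049805), 4.085616588592529)
[[0.591, -0.204], [0.717, -0.211], [0.711, -0.347], [0.585, -0.34]]
bin 0.97 ((219.94512939453125, 232.90274047851562), (54.93138122558594, 60.52439498901367), 87.1375961303711)
[[0.548, 0.437], [0.564, 0.233], [0.381, 0.216], [0.365, 0.418]]
tray 0.72 ((410.0, 238.0), (51.99999237060547, 53.99999237060547), 90.0)
[[0.552, -0.231], [0.558, -0.421], [0.377, -0.422], [0.371, -0.234]]
```

```bash
python3 - <<'E'
from h import *
print(go([.575,-.094,.40],-.09))
E
```

```text
(array([ 478.6, -292.7,    4.7]), array([0.   , 0.   , 0.535]))
```

Emit:
step_arm:
  offset:
    - [240,-146,2]
    - [240,-146,2]
    - [240,-146,2]
    - [240,-146,2]
    - [240,-146,2]
    - [240,-146,2]
    - [240,-146,2]
    - [240,-146,2]
  rotation:
    - [0,0,0.1]
    - [0,0,0.2]
    - [0,0,0.3]
    - [0,0,0.4]
    - [0,0,0.5]
    - [0,0,0.535]
    - [0,0,0.535]
    - [0,0,0.535]
  gripper: [-1,-1,-1,-1,-1,-1,-1,-1]
  newtons: 40

```text
time: 1.82
position: [0.4249, -0.3251, 0.4028]
ee_rot: [-0.001, 0.999, -0.044, 0.0]
contact_force: [-0.3, 0.1, -0.3]
width: -0.0001
finger_force: 0.0
```

```bash
python3 - <<'E'
from h import *
print(status.observe()['position'],go([.575,-.094,.40],-.09))
E
```

```text
[ 0.4249421  -0.32514631  0.40279513] (array([ 129.4, -243.3,    3.3]), array([-0.002, -0.001,  0.003]))
```

Emit:
step_arm:
  offset:
    - [129,-243,3]
    - [129,-243,3]
    - [129,-243,3]
    - [129,-243,3]
    - [129,-243,3]
    - [129,-243,3]
    - [129,-243,3]
    - [129,-243,3]
  rotation:
    - [0,0,0]
    - [0,0,0]
    - [0,0,0]
    - [0,0,0]
    - [0,0,0]
    - [0,0,0]
    - [0,0,0]
    - [0,0,0]
  gripper: [-1,-1,-1,-1,-1,-1,-1,-1]

```text
time: 2.48
position: [0.5754, -0.0953, 0.3997]
ee_rot: [-0.001, 0.999, -0.043, 0.001]
contact_force: [-0.1, -0.5, 0.3]
width: -0.0003
finger_force: 0.0
```

```bash
python3 - <<'E'
from h import *
np.set_printoptions(precision=4,suppress=True)
im=snap('wrist','w1.png')
m=camera_model('wrist')
print(status.observe()['position'])
for k,z in (('green',.072),('red',.105),('red',.072),('orange',.092),('blue',.072)):
    for c,s in blobs(im,k,60): print(k,z,c,s,atz('wrist',c,z,m)[:2])
print(go([.575,-.094,.27],-.09))
E
```

```text
[ 0.5742 -0.097   0.3995]
green 0.072 [176.4274 145.3675] [171 140  12  12 117] [0.6237 0.0196]
green 0.072 [108.6346 236.3419] [ 96 225  26  24 468] [0.5461 0.0998]
green 0.072 [121.6349 314.5635] [110 305  24  20 378] [0.4624 0.1085]
red 0.105 [309.2435 147.4903] [293 131  34  34 879] [ 0.6155 -0.0958]
red 0.105 [196.4907 145.7037] [191 141  12  11 108] [ 0.6245 -0.0095]
red 0.105 [379.081  233.5586] [360 216  39  36 580] [ 0.54  -0.147]
red 0.072 [309.2435 147.4903] [293 131  34  34 879] [ 0.6119 -0.0948]
red 0.072 [196.4907 145.7037] [191 141  12  11 108] [0.6219 0.0024]
red 0.072 [379.081  233.5586] [360 216  39  36 580] [ 0.5268 -0.1524]
blue 0.072 [493.5162  82.9102] [  417    19   160   131 18578] [ 0.6512 -0.251 ]
blue 0.072 [195.0745 233.5453] [ 172  212   47   44 1610] [0.5418 0.0187]
(array([  0.5,  -3.1, 129.5]), array([-0.   , -0.   ,  0.003]))
```

View pics/w1.png

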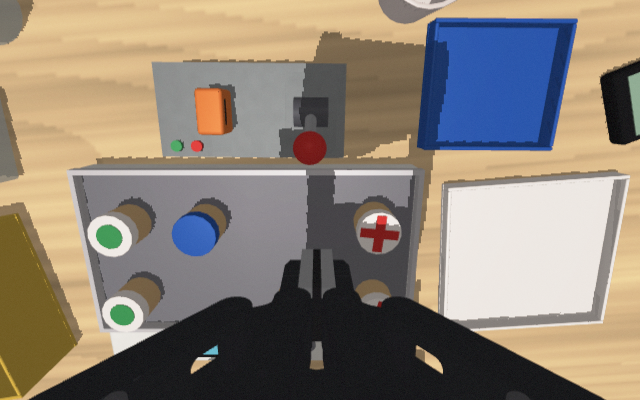

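The wrist view shows the red ball at (309,147), the plug at (209,111), green jars at (109,236) and (122,315), blue at (195,233), and a red cross at (379,233). These agree with the top camera to about 2 mm. Next I push the lever.

Emit:
step_arm:
  offset:
    - [0,-2,40]
    - [0,-2,80]
    - [0,-2,120]
    - [0,-2,130]
    - [0,-2,130]
    - [12,-2,130]
    - [22,-2,130]
    - [30,-2,130]
  rotation:
    - [0,0,0]
    - [0,0,0]
    - [0,0,0]
    - [0,0,0]
    - [0,0,0]
    - [0,0,0]
    - [0,0,0]
    - [0,0,0]
  gripper: [-1,-1,-1,-1,-1,-1,-1,-1]

```text
time: 3.2
position: [0.6045, -0.1003, 0.2721]
ee_rot: [0.0, 0.999, -0.045, 0.001]
contact_force: [-2.9, 0.4, 2.0]
width: -0.0001
finger_force: 1.2
```

Emit:
step_arm:
  offset:
    - [8,0,0]
    - [16,0,0]
    - [24,0,0]
    - [32,0,0]
    - [38,0,0]
    - [41,0,0]
    - [43,0,0]
    - [43,0,0]
  rotation:
    - [0,0,0]
    - [0,0,0]
    - [0,0,0]
    - [0,0,0]
    - [0,0,0]
    - [0,0,0]
    - [0,0,0]
    - [0,0,0]
  gripper: [-1,-1,-1,-1,-1,-1,-1,-1]

```text
time: 3.87
position: [0.6457, -0.1032, 0.2692]
ee_rot: [-0.0, 0.999, -0.045, -0.001]
contact_force: [-3.6, -0.2, 1.3]
width: 0.0002
finger_force: 1.6
```

Emit:
step_arm:
  offset:
    - [3,0,0]
    - [6,0,0]
    - [6,0,0]
    - [6,0,0]
  rotation:
    - [0,0,0]
    - [0,0,0]
    - [0,0,0]
    - [0,0,0]
  gripper: [-1,-1,-1,-1]

```text
time: 4.2
position: [0.6482, -0.1035, 0.2688]
ee_rot: [-0.0, 0.999, -0.045, -0.006]
contact_force: [-22.3, 0.8, 14.2]
width: 0.0
finger_force: 10.9
```

Emit:
step_arm:
  offset:
    - [-12,0,0]
    - [-30,0,-10]
    - [-60,0,-50]
    - [-76,0,-90]
    - [-76,-40,-110]
    - [-76,-80,-110]
    - [-76,-80,-110]
    - [-76,-80,-110]
  rotation:
    - [0,0,0]
    - [0,0,0]
    - [0,0,0]
    - [0,0,0]
    - [0,0,0]
    - [0,0,0]
    - [0,0,0]
    - [0,0,0]
  gripper: [-1,-1,-1,-1,-1,-0.1,-0.1,-0.1]

```text
time: 4.87
position: [0.5838, -0.0154, 0.3808]
ee_rot: [-0.0, 0.999, -0.044, 0.001]
contact_force: [-0.0, 0.1, 0.3]
width: 0.0359
finger_force: 0.0
```

```bash
python3 - <<'E'
from h import *
np.set_printoptions(precision=4,suppress=True)
im=snap('wrist','w2.png')
m=camera_model('wrist')
print(status.observe()['position'],status.observe()['width'])
hsv=cv2.cvtColor(im,cv2.COLOR_RGB2HSV)
o=models.outline_of('wrist','plug')
for d in o[:2]:
    print(d['score'],d['position'],atz('wrist',d['position'],.092,m)); print(hsv[int(d['position'][1]),int(d['position'][0])])
q=models.recognise('wrist','switch'); print(q[:2])
H,S,V=[hsv[...,i].astype(int) for i in range(3)]
mk=((H>5)&(H<16)&(S>200)&(V>225)).astype(np.uint8)
n,l,s,c=cv2.connectedComponentsWithStats(mk)
for i in range(1,n):
    if s[i][4]>50: print(s[i],c[i],atz('wrist',c[i],.092,m),cv2.minAreaRect(np.argwhere(l==i)[:,::-1].astype(np.int32)))
for c,s in blobs(im,'red',100): print('red',c,s,atz('wrist',c,.105,m)[:2])
E
```

```text
[ 0.5836 -0.0166  0.3799] 0.038786864649915154
0.96 [311.1, 115.7] [ 0.6488 -0.0192  0.092 ]
[ 11 190 146]
[{'position': [424.6, 77.7], 'score': 0.61}]
red [427.855   74.8456] [ 408   55   40   41 1276] [ 0.6687 -0.1003]
red [284.2281 150.3246] [278 145  13  12 114] [0.6269 0.002 ]
red [473.8534 243.1481] [454 225  41  38 648] [ 0.5429 -0.1362]
```

View pics/w2.png

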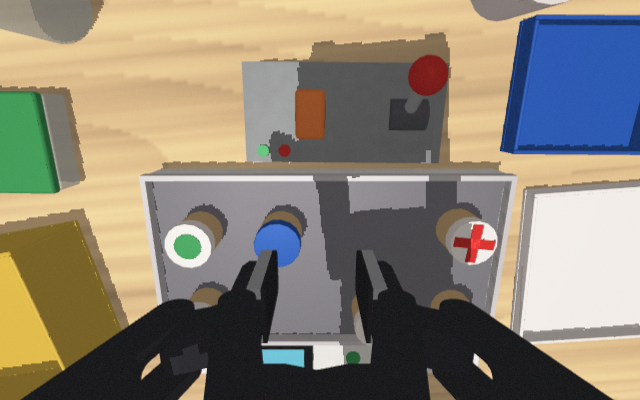

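The lever is fully over: the ball moved from x 0.616 to 0.669. The plug is at (311,115), which gives world (0.649,-0.019). Next I grasp it.

Emit:
step_arm:
  offset:
    - [30,-2,15]
    - [66,-4,30]
    - [66,-4,60]
    - [66,-4,90]
    - [66,-4,120]
    - [66,-4,138]
    - [66,-4,142]
    - [66,-4,142]
  rotation:
    - [0,0,0]
    - [0,0,0]
    - [0,0,0]
    - [0,0,0]
    - [0,0,0]
    - [0,0,0]
    - [0,0,0]
    - [0,0,0]
  gripper: [-0.1,-0.1,-0.1,-0.1,-0.1,-0.1,-0.1,-0.1]

```text
time: 5.68
position: [0.6489, -0.0205, 0.2356]
ee_rot: [0.0, 0.999, -0.046, -0.002]
contact_force: [0.6, 0.1, 0.6]
width: 0.0382
finger_force: 0.0
```

Emit:
step_arm:
  offset:
    - [0,0,0]
    - [0,0,0]
    - [0,0,0]
    - [0,0,0]
    - [0,0,0]
    - [0,0,0]
  rotation:
    - [0,0,0]
    - [0,0,0]
    - [0,0,0]
    - [0,0,0]
    - [0,0,0]
    - [0,0,0]
  gripper: [-1,-1,-1,-1,-1,-1]
  newtons: 80

```text
time: 6.18
position: [0.6503, -0.0187, 0.2395]
ee_rot: [-0.001, 0.999, -0.045, 0.001]
contact_force: [0.6, 6.5, -3.1]
width: 0.0209
finger_force: 78.3
```

Emit:
step_arm:
  offset:
    - [0,0,-3]
    - [0,0,-8]
    - [0,0,-16]
    - [0,0,-30]
    - [0,0,-60]
    - [0,0,-90]
    - [0,0,-90]
    - [0,0,-90]
  rotation:
    - [0,0,0]
    - [0,0,0]
    - [0,0,0]
    - [0,0,0]
    - [0,0,0]
    - [0,0,0]
    - [0,0,0]
    - [0,0,0]
  gripper: [-1,-1,-1,-1,-1,-1,-1,-1]

```text
time: 6.85
position: [0.6506, -0.0196, 0.332]
ee_rot: [0.0, 0.999, -0.045, 0.003]
contact_force: [-0.5, 1.5, -1.1]
width: 0.0205
finger_force: 82.2
```

```bash
python3 - <<'E'
from h import *
snap('wrist','w3.png')
print(status.observe()['position'],status.observe()['width'],go([.650,-.277,.32],-.09))
E
```

```text
[ 0.64986776 -0.01955402  0.32995726] 0.02078536400579813 (array([ 23.3, 256.4,  10.1]), array([ 0.   , -0.004, -0.   ]))
```

View pics/w3.png

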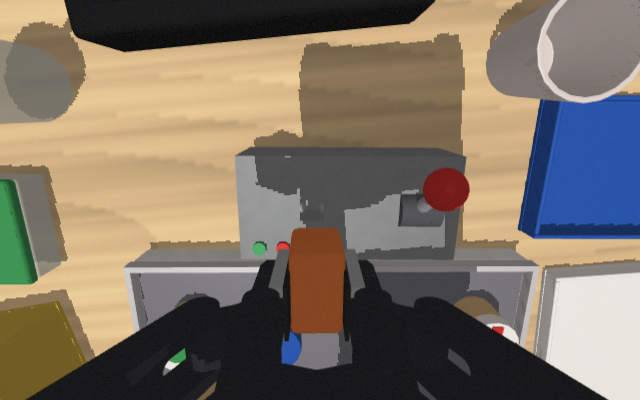

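The plug is held at (317,280) and the socket is empty. I carry it to the blue tray.

Emit:
step_arm:
  offset:
    - [0,0,-20]
    - [0,41,-20]
    - [5,82,-20]
    - [10,123,-20]
    - [15,164,-20]
    - [20,205,-20]
    - [23,246,-20]
    - [23,256,-20]
  rotation:
    - [0,0,0]
    - [0,0,0]
    - [0,0,0]
    - [0,0,0]
    - [0,0,0]
    - [0,0,0]
    - [0,0,0]
    - [0,0,0]
  gripper: [-1,-1,-1,-1,-1,-1,-1,-1]

```text
time: 7.57
position: [0.6484, -0.282, 0.3468]
ee_rot: [0.001, 0.999, -0.047, -0.0]
contact_force: [-0.1, 0.6, -0.0]
width: 0.0212
finger_force: 82.2
```

Emit:
step_arm:
  offset:
    - [0,0,40]
    - [0,0,80]
    - [0,0,115]
    - [0,0,132]
    - [0,0,140]
    - [0,0,140]
    - [0,0,140]
  rotation:
    - [0,0,0]
    - [0,0,0]
    - [0,0,0]
    - [0,0,0]
    - [0,0,0]
    - [0,0,0]
    - [0,0,0]
  gripper: [-1,-1,-1,-1,-1,-1,-1]

```text
time: 8.15
position: [0.6493, -0.2761, 0.2074]
ee_rot: [-0.0, 0.999, -0.045, -0.0]
contact_force: [-0.1, 1.2, -0.3]
width: 0.0205
finger_force: 82.2
```

Emit:
step_arm:
  offset:
    - [0,0,0]
    - [0,0,0]
    - [0,0,0]
    - [0,0,0]
    - [0,0,-30]
    - [0,0,-70]
    - [0,0,-110]
    - [0,0,-150]
  rotation:
    - [0,0,0]
    - [0,0,0]
    - [0,0,0]
    - [0,0,0]
    - [0,0,0]
    - [0,0,0]
    - [0,0,0]
    - [0,0,0]
  gripper: [0,0,0,0,0,0,0.4,0.4]

```text
time: 8.82
position: [0.6492, -0.2762, 0.3594]
ee_rot: [-0.0, 0.999, -0.045, -0.0]
contact_force: [0.4, -1.0, 0.2]
width: 0.0603
finger_force: 0.0
```

```bash
python3 - <<'E'
from h import *
np.set_printoptions(precision=4,suppress=True)
im=snap('top','t1.png'); s=status.observe(); print(s['position'],s['width'])
for k,z in (('green',.072),('red',.072),('blue',.072)):
    for c,b in blobs(im,k):
        if 250<c[0]<430 and 150<c[1]<270: print(k,z,c,b[4],atz('top',c,z)[:2])
for c in ('top','scene'):
    snap(c)
    for d in models.recognise(c,'plug')[:2]: print(c,d['score'],atz(c,d['position'],.02))
a=im[130:290,160:480]
cv2.imwrite('pics/t1c.png',cv2.resize(a,None,fx=2.5,fy=2.5,interpolation=cv2.INTER_CUBIC)[:,:,::-1])
E
```

```text
[ 0.6512 -0.2771  0.3691] 0.05988244570885909
green 0.072 [287.7083 210.    ] 24 [0.548  0.1013]
green 0.072 [284.32 234.76] 25 [0.4637 0.1098]
green 0.072 [334.9091 240.9091] 22 [ 0.448  -0.0623]
green 0.072 [327.875 259.125] 8 [ 0.3861 -0.0402]
red 0.072 [348.     175.2647] 34 [ 0.6729 -0.1012]
red 0.072 [361.4545 217.8636] 22 [ 0.5286 -0.1505]
red 0.072 [359.4762 243.9524] 21 [ 0.4402 -0.1457]
blue 0.072 [387.1074 171.9504] 121 [ 0.6882 -0.2349]
blue 0.072 [384.9459 193.7635] 148 [ 0.613  -0.2289]
blue 0.072 [410.3407 195.7033] 91 [ 0.6089 -0.3156]
blue 0.072 [311.1696 212.5   ] 112 [0.5418 0.0211]
top 0.55 [ 0.6472 -0.232   0.02  ]
scene 0.88 [ 0.6489 -0.2403  0.02  ]
scene 0.3 [ 0.65   -0.4809  0.02  ]
```

View pics/t1c.png

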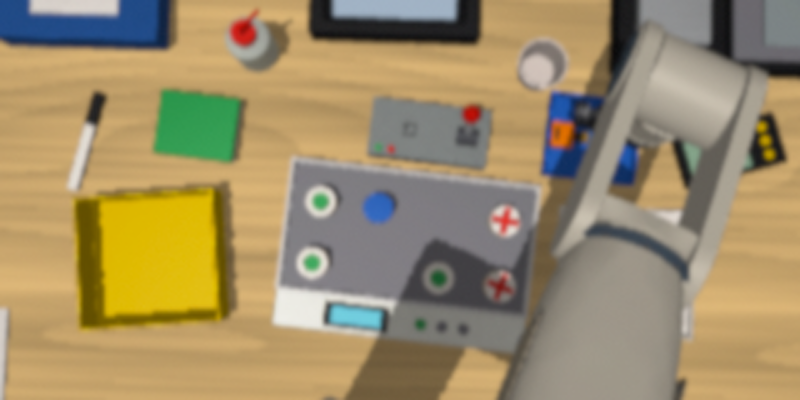

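The plug lies in the blue tray at crop (563,134) and the lever is off, at (471,114). The jars have not moved. Next is the first reject jar, at (0.528,-0.151).

Emit:
step_arm:
  offset:
    - [-30,-26,0]
    - [-60,-52,0]
    - [-90,-78,0]
    - [-115,-100,5]
    - [-133,-114,30]
    - [-133,-114,60]
    - [-133,-114,60]
    - [-133,-114,60]
  rotation:
    - [0,0,0]
    - [0,0,0]
    - [0,0,0]
    - [0,0,0]
    - [0,0,0]
    - [0,0,0]
    - [0,0,0]
    - [0,0,0]
  gripper: [0.4,0.4,0.4,0.4,0.4,0.4,0.4,0.4]

```text
time: 9.73
position: [0.5264, -0.1505, 0.2958]
ee_rot: [-0.001, 0.999, -0.045, -0.002]
contact_force: [0.2, 0.2, 1.0]
width: 0.0596
finger_force: 0.0
```

```bash
python3 - <<'E'
from h import *
im=snap('wrist'); s=status.observe(); print(s['position'],s['width'],go([.528,-.151,.219],-.09))
m=camera_model('wrist')
for k in ('red','green','blue'):
  for c,b in blobs(im,k,60): print(k,c,b[4],atz('wrist',c,.072,m)[:2])
E
```

```text
[ 0.52749582 -0.15104443  0.29728633] 0.059570516958215754 (array([ 0.6, -0.1, 78.3]), array([-0.   ,  0.002, -0.   ]))
red [20.16526611 85.07843137] 357 [6.23548412e-01 2.78159861e-04]
red [314.86056338 224.28802817] 1420 [ 0.52984789 -0.15091566]
red [319.89537223 348.40442656] 994 [ 0.44035142 -0.14612822]
blue [494.488895    53.80995052] 18190 [ 0.61611701 -0.25397929]
blue [ 36.02913781 225.15261524] 4187 [0.54460196 0.01763647]
```

Emit:
step_arm:
  offset:
    - [1,0,30]
    - [1,0,60]
    - [1,0,75]
    - [1,0,78]
    - [1,0,78]
    - [1,0,78]
    - [1,0,78]
    - [1,0,78]
  rotation:
    - [0,0,0]
    - [0,0,0]
    - [0,0,0]
    - [0,0,0]
    - [0,0,0]
    - [0,0,0]
    - [0,0,0]
    - [0,0,0]
  gripper: [0.4,0.4,0.4,0.4,-1,-1,-1,-1]
  newtons: 50

```text
time: 10.45
position: [0.5289, -0.1512, 0.2211]
ee_rot: [0.0, 0.999, -0.045, 0.001]
contact_force: [-0.4, 0.7, -0.5]
width: 0.041
finger_force: 50.4
```

Emit:
step_arm:
  offset:
    - [0,0,0]
    - [0,0,0]
    - [0,0,-10]
    - [0,0,-40]
    - [0,0,-80]
    - [0,0,-120]
    - [0,0,-120]
    - [0,0,-120]
  rotation:
    - [0,0,0]
    - [0,0,0]
    - [0,0,0]
    - [0,0,0]
    - [0,0,0]
    - [0,0,0]
    - [0,0,0]
    - [0,0,0]
  gripper: [-1,-1,-1,-1,-1,-1,-1,-1]

```text
time: 11.12
position: [0.5289, -0.1511, 0.3429]
ee_rot: [0.001, 0.999, -0.045, 0.003]
contact_force: [-0.2, 1.0, -1.3]
width: 0.0402
finger_force: 50.7
```

Emit:
step_arm:
  offset:
    - [-6,-40,0]
    - [-12,-80,0]
    - [-18,-120,0]
    - [-24,-160,0]
    - [-30,-200,0]
    - [-36,-240,0]
    - [-42,-280,0]
    - [-48,-320,0]
  rotation:
    - [0,0,0]
    - [0,0,0]
    - [0,0,0]
    - [0,0,0]
    - [0,0,0]
    - [0,0,0]
    - [0,0,0]
    - [0,0,0]
  gripper: [-1,-1,-1,-1,-1,-1,-1,-1]

```text
time: 11.78
position: [0.508, 0.1738, 0.3385]
ee_rot: [0.0, 0.999, -0.045, -0.001]
contact_force: [0.8, 0.3, -1.0]
width: 0.0404
finger_force: 50.9
```

Emit:
step_arm:
  offset:
    - [-6,-40,0]
    - [-12,-80,0]
    - [-18,-120,0]
    - [-23,-152,0]
    - [-23,-152,30]
    - [-23,-152,70]
    - [-23,-152,105]
    - [-23,-152,120]
  rotation:
    - [0,0,0]
    - [0,0,0]
    - [0,0,0]
    - [0,0,0]
    - [0,0,0]
    - [0,0,0]
    - [0,0,0]
    - [0,0,0]
  gripper: [-1,-1,-1,-1,-1,-1,-1,-1]

```text
time: 12.45
position: [0.4974, 0.3245, 0.2141]
ee_rot: [0.002, 0.999, -0.045, -0.003]
contact_force: [-0.9, 0.2, -0.3]
width: 0.0407
finger_force: 50.9
```

Emit:
step_arm:
  offset:
    - [0,0,12]
    - [0,0,12]
    - [0,0,12]
    - [0,0,12]
    - [0,0,-20]
    - [0,0,-60]
    - [0,0,-100]
    - [0,0,-120]
  rotation:
    - [0,0,0]
    - [0,0,0]
    - [0,0,0]
    - [0,0,0]
    - [0,0,0]
    - [0,0,0]
    - [0,0,0]
    - [0,0,0]
  gripper: [-1,0.4,0.4,0.4,0.4,0.4,0.4,0.4]

```text
time: 13.12
position: [0.5011, 0.3262, 0.3463]
ee_rot: [-0.002, 0.999, -0.045, 0.003]
contact_force: [1.1, 1.4, -0.1]
width: 0.0597
finger_force: 0.0
```

Emit:
step_arm:
  offset:
    - [-2,40,0]
    - [-3,80,0]
    - [-5,120,0]
    - [-7,160,0]
    - [-9,200,0]
    - [-10,240,0]
    - [-12,280,0]
    - [-13,320,0]
  rotation:
    - [0,0,0]
    - [0,0,0]
    - [0,0,0]
    - [0,0,0]
    - [0,0,0]
    - [0,0,0]
    - [0,0,0]
    - [0,0,0]
  gripper: [0.4,0.4,0.4,0.4,0.4,0.4,0.4,0.4]

```text
time: 13.78
position: [0.4578, 0.0063, 0.3416]
ee_rot: [-0.0, 0.999, -0.045, 0.002]
contact_force: [1.0, -0.3, -0.4]
width: 0.0598
finger_force: 0.0
```

Emit:
step_arm:
  offset:
    - [-1,40,0]
    - [-2,80,0]
    - [-3,120,0]
    - [-4,155,10]
    - [-4,155,42]
    - [-4,155,42]
    - [-4,155,42]
  rotation:
    - [0,0,0]
    - [0,0,0]
    - [0,0,0]
    - [0,0,0]
    - [0,0,0]
    - [0,0,0]
    - [0,0,0]
  gripper: [0.4,0.4,0.4,0.4,0.4,0.4,0.4]

```text
time: 14.37
position: [0.4398, -0.1462, 0.2981]
ee_rot: [-0.0, 0.999, -0.046, -0.001]
contact_force: [-0.1, -0.5, 0.5]
width: 0.0601
finger_force: 0.0
```

```bash
cat > look.py <<'E'
from h import *
import sys
def look(tgt,cols=('red','green','blue')):
    im=snap('wrist'); s=status.observe(); print(s['time'],s['position'].round(4),s['width'].__round__(3),go(tgt,-.09))
    m=camera_model('wrist')
    for k in cols:
      for c,b in blobs(im,k,60): print(k,c.round(),b[4],atz('wrist',c,.072,m)[:2].round(4))
    t=snap('top')
    for k in cols:
      for c,b in blobs(t,k): 
        p=atz('top',c,.072)
        if p[0]<.6 and -.2<p[1]<.16: print('top',k,b[4],p[:2].round(4))
look(eval(sys.argv[1]))
E
python3 look.py "[.440,-.146,.219]"
```

```text
14.4167 [ 0.4405 -0.1458  0.2989] 0.06 (array([-0.5,  0.3, 79.9]), array([-0., -0., -0.]))
red [314. 229.] 1374 [ 0.4401 -0.1451]
green [176. 227.] 1130 [ 0.4489 -0.0607]
green [186. 290.] 302 [ 0.4052 -0.0581]
blue [18. 83.] 2633 [0.5384 0.0076]
top green 23 [0.548  0.1008]
top green 25 [0.4637 0.1098]
top green 22 [ 0.448  -0.0623]
top green 8 [ 0.3861 -0.0402]
top blue 111 [0.5419 0.0209]
```

Emit:
step_arm:
  offset:
    - [0,0,30]
    - [0,0,60]
    - [0,0,75]
    - [0,0,79]
    - [0,0,79]
    - [0,0,79]
    - [0,0,79]
    - [0,0,79]
  rotation:
    - [0,0,0]
    - [0,0,0]
    - [0,0,0]
    - [0,0,0]
    - [0,0,0]
    - [0,0,0]
    - [0,0,0]
    - [0,0,0]
  gripper: [0.4,0.4,0.4,0.4,-1,-1,-1,-1]

```text
time: 15.13
position: [0.441, -0.1459, 0.2201]
ee_rot: [0.0, 0.999, -0.045, 0.001]
contact_force: [1.7, 0.4, 3.8]
width: 0.0405
finger_force: 50.5
```

Emit:
step_arm:
  offset:
    - [0,0,0]
    - [0,0,0]
    - [0,0,-10]
    - [0,0,-40]
    - [0,0,-80]
    - [0,0,-120]
    - [0,0,-120]
    - [0,0,-120]
  rotation:
    - [0,0,0]
    - [0,0,0]
    - [0,0,0]
    - [0,0,0]
    - [0,0,0]
    - [0,0,0]
    - [0,0,0]
    - [0,0,0]
  gripper: [-1,-1,-1,-1,-1,-1,-1,-1]

```text
time: 15.8
position: [0.4409, -0.1462, 0.3417]
ee_rot: [0.001, 0.999, -0.045, 0.003]
contact_force: [-1.4, -0.1, -1.5]
width: 0.0404
finger_force: 50.8
```

Emit:
step_arm:
  offset:
    - [-5,-40,0]
    - [-9,-80,0]
    - [-14,-120,0]
    - [-19,-160,0]
    - [-23,-200,0]
    - [-28,-240,0]
    - [-33,-280,0]
    - [-37,-320,0]
  rotation:
    - [0,0,0]
    - [0,0,0]
    - [0,0,0]
    - [0,0,0]
    - [0,0,0]
    - [0,0,0]
    - [0,0,0]
    - [0,0,0]
  gripper: [-1,-1,-1,-1,-1,-1,-1,-1]

```text
time: 16.47
position: [0.431, 0.1777, 0.3377]
ee_rot: [0.001, 0.999, -0.045, -0.001]
contact_force: [1.0, -0.2, -1.3]
width: 0.0404
finger_force: 51.1
```

Emit:
step_arm:
  offset:
    - [-5,-40,0]
    - [-9,-80,0]
    - [-14,-120,0]
    - [-17,-143,0]
    - [-17,-143,30]
    - [-17,-143,70]
    - [-17,-143,105]
    - [-17,-143,120]
  rotation:
    - [0,0,0]
    - [0,0,0]
    - [0,0,0]
    - [0,0,0]
    - [0,0,0]
    - [0,0,0]
    - [0,0,0]
    - [0,0,0]
  gripper: [-1,-1,-1,-1,-1,-1,-1,-1]

```text
time: 17.13
position: [0.4259, 0.3186, 0.2136]
ee_rot: [0.002, 0.999, -0.045, -0.003]
contact_force: [-0.9, -0.8, -1.6]
width: 0.0405
finger_force: 51.1
```

Emit:
step_arm:
  offset:
    - [0,0,12]
    - [0,0,12]
    - [0,0,12]
    - [0,0,12]
    - [0,0,-20]
    - [0,0,-60]
    - [0,0,-100]
    - [0,0,-120]
  rotation:
    - [0,0,0]
    - [0,0,0]
    - [0,0,0]
    - [0,0,0]
    - [0,0,0]
    - [0,0,0]
    - [0,0,0]
    - [0,0,0]
  gripper: [-1,0.4,0.4,0.4,0.4,0.4,0.4,0.4]

```text
time: 17.8
position: [0.4293, 0.3206, 0.3449]
ee_rot: [-0.002, 0.999, -0.045, 0.003]
contact_force: [1.5, 0.8, 0.5]
width: 0.0594
finger_force: 0.0
```

Emit:
step_arm:
  offset:
    - [22,33,0]
    - [44,66,0]
    - [66,99,0]
    - [88,132,0]
    - [110,165,0]
    - [138,208,10]
    - [138,208,42]
    - [138,208,42]
  rotation:
    - [0,0,0]
    - [0,0,0]
    - [0,0,0]
    - [0,0,0]
    - [0,0,0]
    - [0,0,0]
    - [0,0,0]
    - [0,0,0]
  gripper: [0.4,0.4,0.4,0.4,0.4,0.4,0.4,0.4]

```text
time: 18.47
position: [0.5469, 0.0974, 0.2945]
ee_rot: [0.0, 0.999, -0.047, -0.001]
contact_force: [-1.9, 0.2, -0.3]
width: 0.0598
finger_force: 0.0
```

```bash
python3 look.py "[.547,.1005,.219]"
```

```text
18.5167 [0.5466 0.0988 0.296 ] 0.059 (array([ 0.5, -1.8, 77. ]), array([ 0.001,  0.002, -0.003]))
red [461.  82.] 312 [0.6221 0.0132]
red [ 18. 310.] 824 [0.5088 0.2968]
green [50. 82.] 15460 [0.6426 0.2324]
green [429.  82.] 306 [0.6238 0.0304]
green [307. 229.] 1146 [0.5465 0.1037]
green [307. 347.] 836 [0.462  0.1123]
green [570. 342.] 478 [ 0.4494 -0.0646]
blue [436. 224.] 3896 [0.5424 0.0259]
top green 25 [0.4637 0.1098]
top green 21 [ 0.4477 -0.0622]
top green 8 [ 0.3861 -0.0402]
top blue 105 [0.5407 0.0198]
```

Emit:
step_arm:
  offset:
    - [0,0,30]
    - [0,0,60]
    - [0,0,75]
    - [0,0,78]
    - [0,0,78]
    - [0,0,78]
    - [0,0,78]
    - [0,0,78]
  rotation:
    - [0,0,0]
    - [0,0,0]
    - [0,0,0]
    - [0,0,0]
    - [0,0,0]
    - [0,0,0]
    - [0,0,0]
    - [0,0,0]
  gripper: [0.4,0.4,0.4,0.4,-1,-1,-1,-1]

```text
time: 19.23
position: [0.5477, 0.101, 0.2206]
ee_rot: [-0.0, 0.999, -0.045, 0.001]
contact_force: [-0.4, 1.9, 8.0]
width: 0.0404
finger_force: 51.1
```

Emit:
step_arm:
  offset:
    - [0,0,0]
    - [0,0,0]
    - [0,0,-10]
    - [0,0,-40]
    - [0,0,-80]
    - [0,0,-100]
    - [0,0,-100]
    - [0,0,-100]
  rotation:
    - [0,0,0]
    - [0,0,0]
    - [0,0,0]
    - [0,0,0]
    - [0,0,0]
    - [0,0,0]
    - [0,0,0]
    - [0,0,0]
  gripper: [-1,-1,-1,-1,-1,-1,-1,-1]

```text
time: 19.9
position: [0.5473, 0.1005, 0.3208]
ee_rot: [-0.0, 0.999, -0.045, 0.002]
contact_force: [-1.4, 0.4, -1.5]
width: 0.0406
finger_force: 50.8
```

Emit:
step_arm:
  offset:
    - [-1,40,0]
    - [-2,80,0]
    - [-2,120,0]
    - [-3,160,0]
    - [-4,200,0]
    - [-4,240,0]
    - [-5,280,0]
    - [-6,320,0]
  rotation:
    - [0,0,0]
    - [0,0,0]
    - [0,0,0]
    - [0,0,0]
    - [0,0,0]
    - [0,0,0]
    - [0,0,0]
    - [0,0,0]
  gripper: [-1,-1,-1,-1,-1,-1,-1,-1]

```text
time: 20.57
position: [0.5109, -0.2194, 0.3174]
ee_rot: [-0.0, 0.999, -0.045, -0.001]
contact_force: [1.5, -0.2, -0.5]
width: 0.0405
finger_force: 51.0
```

Emit:
step_arm:
  offset:
    - [-1,40,0]
    - [-1,73,0]
    - [-1,73,30]
    - [-1,73,70]
    - [-1,73,90]
    - [-1,73,100]
    - [-1,73,110]
    - [-1,73,110]
  rotation:
    - [0,0,0]
    - [0,0,0]
    - [0,0,0]
    - [0,0,0]
    - [0,0,0]
    - [0,0,0]
    - [0,0,0]
    - [0,0,0]
  gripper: [-1,-1,-1,-1,-1,-1,-1,-1]

```text
time: 21.23
position: [0.5041, -0.2899, 0.2069]
ee_rot: [-0.001, 0.999, -0.045, -0.001]
contact_force: [-0.2, -0.2, -0.4]
width: 0.0407
finger_force: 51.0
```

```bash
python3 look.py "[.505,-.290,.195]"
```

```text
21.2833 [ 0.5046 -0.2901  0.2082] 0.041 (array([ 0.4, -0.2, 13.2]), array([-0.   ,  0.001,  0.   ]))
green [316. 296.] 2606 [ 0.5119 -0.2913]
blue [249.  38.] 24703 [ 0.5955 -0.2798]
top green 25 [0.4637 0.1098]
top green 22 [ 0.448  -0.0623]
top green 8 [ 0.3861 -0.0402]
top blue 112 [0.5418 0.0211]
```

Emit:
step_arm:
  offset:
    - [0,0,6]
    - [0,0,11]
    - [0,0,13]
    - [0,0,14]
    - [0,0,14]
  rotation:
    - [0,0,0]
    - [0,0,0]
    - [0,0,0]
    - [0,0,0]
    - [0,0,0]
  gripper: [-1,-1,-1,-1,-1]

```text
time: 21.75
position: [0.5046, -0.2903, 0.1948]
ee_rot: [0.0, 0.999, -0.045, 0.0]
contact_force: [-0.6, 0.3, -0.3]
width: 0.0408
finger_force: 51.1
```

Emit:
step_arm:
  offset:
    - [0,0,0]
    - [0,0,0]
    - [0,0,0]
    - [0,0,0]
    - [0,0,-10]
    - [0,0,-40]
    - [0,0,-80]
    - [0,0,-100]
  rotation:
    - [0,0,0]
    - [0,0,0]
    - [0,0,0]
    - [0,0,0]
    - [0,0,0]
    - [0,0,0]
    - [0,0,0]
    - [0,0,0]
  gripper: [0.4,0.4,0.4,0.4,0.4,0.4,0.4,0.4]

```text
time: 22.42
position: [0.5053, -0.2908, 0.2989]
ee_rot: [0.001, 0.999, -0.045, 0.002]
contact_force: [1.3, -1.2, 0.3]
width: 0.06
finger_force: 0.0
```

Emit:
step_arm:
  offset:
    - [-13,-37,0]
    - [-26,-74,0]
    - [-39,-111,0]
    - [-52,-148,0]
    - [-65,-185,0]
    - [-77,-222,0]
    - [-77,-222,0]
    - [-77,-222,0]
  rotation:
    - [0,0,0]
    - [0,0,0]
    - [0,0,0]
    - [0,0,0]
    - [0,0,0]
    - [0,0,0]
    - [0,0,0]
    - [0,0,0]
  gripper: [0.4,0.4,0.4,0.4,0.4,0.4,0.4,0.4]

```text
time: 23.08
position: [0.4475, -0.0607, 0.2955]
ee_rot: [0.0, 0.999, -0.043, 0.0]
contact_force: [0.5, 0.1, 0.0]
width: 0.0598
finger_force: 0.0
```

```bash
python3 look.py "[.4485,-.062,.219]"
```

```text
23.1333 [ 0.4481 -0.0618  0.2955] 0.06 (array([ 0.3,  0.2, 76.5]), array([ 0.   , -0.001,  0.002]))
green [ 30. 227.] 1170 [0.465  0.1094]
green [316. 229.] 1144 [ 0.4488 -0.0626]
green [295. 293.] 319 [ 0.4068 -0.0451]
blue [147.  78.] 5446 [0.542  0.0197]
top green 25 [0.4637 0.1098]
top blue 112 [0.5418 0.0211]
```

Emit:
step_arm:
  offset:
    - [0,0,30]
    - [0,0,60]
    - [0,0,73]
    - [0,0,76]
    - [0,0,76]
    - [0,0,76]
    - [0,0,76]
    - [0,0,76]
  rotation:
    - [0,0,0]
    - [0,0,0]
    - [0,0,0]
    - [0,0,0]
    - [0,0,0]
    - [0,0,0]
    - [0,0,0]
    - [0,0,0]
  gripper: [0.4,0.4,0.4,0.4,-1,-1,-1,-1]

```text
time: 23.85
position: [0.4484, -0.0626, 0.2197]
ee_rot: [0.0, 0.999, -0.045, 0.001]
contact_force: [0.6, -0.4, -0.6]
width: 0.0402
finger_force: 50.5
```

Emit:
step_arm:
  offset:
    - [0,0,0]
    - [0,0,0]
    - [0,0,-10]
    - [0,0,-40]
    - [0,0,-80]
    - [0,0,-100]
    - [0,0,-100]
    - [0,0,-100]
  rotation:
    - [0,0,0]
    - [0,0,0]
    - [0,0,0]
    - [0,0,0]
    - [0,0,0]
    - [0,0,0]
    - [0,0,0]
    - [0,0,0]
  gripper: [-1,-1,-1,-1,-1,-1,-1,-1]

```text
time: 24.52
position: [0.4482, -0.0623, 0.3203]
ee_rot: [0.0, 0.999, -0.045, 0.002]
contact_force: [-1.7, 0.3, -1.9]
width: 0.0407
finger_force: 50.8
```

Emit:
step_arm:
  offset:
    - [0,40,0]
    - [-1,80,0]
    - [-2,120,0]
    - [-2,160,0]
    - [-3,200,0]
    - [-3,229,0]
    - [-3,229,0]
    - [-3,229,0]
  rotation:
    - [0,0,0]
    - [0,0,0]
    - [0,0,0]
    - [0,0,0]
    - [0,0,0]
    - [0,0,0]
    - [0,0,0]
    - [0,0,0]
  gripper: [-1,-1,-1,-1,-1,-1,-1,-1]

```text
time: 25.18
position: [0.4234, -0.2911, 0.3172]
ee_rot: [-0.001, 0.999, -0.047, -0.001]
contact_force: [-1.7, -0.4, -0.9]
width: 0.0406
finger_force: 51.1
```

Emit:
step_arm:
  offset:
    - [0,0,35]
    - [0,0,70]
    - [0,0,100]
    - [0,0,112]
    - [0,0,119]
    - [0,0,122]
    - [0,0,124]
    - [0,0,124]
  rotation:
    - [0,0,0]
    - [0,0,0]
    - [0,0,0]
    - [0,0,0]
    - [0,0,0]
    - [0,0,0]
    - [0,0,0]
    - [0,0,0]
  gripper: [-1,-1,-1,-1,-1,-1,-1,-1]

```text
time: 25.85
position: [0.4246, -0.2898, 0.1951]
ee_rot: [0.0, 0.999, -0.045, 0.0]
contact_force: [0.3, -0.1, -1.3]
width: 0.0408
finger_force: 51.1
```

Emit:
step_arm:
  offset:
    - [0,0,0]
    - [0,0,0]
    - [0,0,0]
    - [0,0,0]
    - [0,0,-10]
    - [0,0,-40]
    - [0,0,-80]
    - [0,0,-100]
  rotation:
    - [0,0,0]
    - [0,0,0]
    - [0,0,0]
    - [0,0,0]
    - [0,0,0]
    - [0,0,0]
    - [0,0,0]
    - [0,0,0]
  gripper: [0.4,0.4,0.4,0.4,0.4,0.4,0.4,0.4]

```text
time: 26.52
position: [0.4248, -0.2906, 0.2987]
ee_rot: [0.001, 0.999, -0.045, 0.001]
contact_force: [0.1, -1.0, -0.5]
width: 0.0596
finger_force: 0.0
```

Emit:
step_arm:
  offset:
    - [0,-40,0]
    - [0,-80,0]
    - [1,-120,0]
    - [1,-160,0]
    - [1,-200,0]
    - [1,-240,0]
    - [1,-280,0]
    - [1,-320,0]
  rotation:
    - [0,0,0]
    - [0,0,0]
    - [0,0,0]
    - [0,0,0]
    - [0,0,0]
    - [0,0,0]
    - [0,0,0]
    - [0,0,0]
  gripper: [0.4,0.4,0.4,0.4,0.4,0.4,0.4,0.4]

```text
time: 27.18
position: [0.4538, 0.0304, 0.2957]
ee_rot: [-0.0, 0.999, -0.045, 0.001]
contact_force: [1.5, -0.7, -0.6]
width: 0.0599
finger_force: 0.0
```

Emit:
step_arm:
  offset:
    - [0,-40,0]
    - [1,-82,0]
    - [1,-82,0]
    - [1,-82,0]
    - [1,-82,0]
  rotation:
    - [0,0,0]
    - [0,0,0]
    - [0,0,0]
    - [0,0,0]
    - [0,0,0]
  gripper: [0.4,0.4,0.4,0.4,0.4]

```text
time: 27.6
position: [0.4622, 0.11, 0.2951]
ee_rot: [0.0, 0.999, -0.044, 0.0]
contact_force: [0.5, -0.6, 0.0]
width: 0.0597
finger_force: 0.0
```

```bash
python3 look.py "[.4635,.110,.219]"
```

```text
27.65 [0.4622 0.1094 0.295 ] 0.059 (array([ 1.2, -0.8, 76. ]), array([ 0.,  0., -0.]))
red [  8. 251.] 414 [0.4652 0.298 ]
red [ 36. 294.] 958 [0.4347 0.2908]
green [49.  7.] 1416 [0.5932 0.2319]
green [314. 227.] 1150 [0.4639 0.1098]
green [517. 292.] 341 [ 0.4085 -0.0147]
blue [461.  77.] 5372 [0.5413 0.0242]
top green 8 [ 0.3861 -0.0402]
top blue 111 [0.541  0.0223]
```

Emit:
step_arm:
  offset:
    - [1,0,30]
    - [1,0,60]
    - [1,0,73]
    - [1,0,76]
    - [1,0,76]
    - [1,0,76]
    - [1,0,76]
    - [1,0,76]
  rotation:
    - [0,0,0]
    - [0,0,0]
    - [0,0,0]
    - [0,0,0]
    - [0,0,0]
    - [0,0,0]
    - [0,0,0]
    - [0,0,0]
  gripper: [0.4,0.4,0.4,0.4,-1,-1,-1,-1]

```text
time: 28.37
position: [0.464, 0.1098, 0.2197]
ee_rot: [-0.0, 0.999, -0.045, 0.001]
contact_force: [0.0, 0.8, -0.9]
width: 0.0407
finger_force: 50.4
```

Emit:
step_arm:
  offset:
    - [0,0,0]
    - [0,0,0]
    - [0,0,-10]
    - [0,0,-40]
    - [0,0,-80]
    - [0,0,-100]
    - [0,0,-100]
    - [0,0,-100]
  rotation:
    - [0,0,0]
    - [0,0,0]
    - [0,0,0]
    - [0,0,0]
    - [0,0,0]
    - [0,0,0]
    - [0,0,0]
    - [0,0,0]
  gripper: [-1,-1,-1,-1,-1,-1,-1,-1]

```text
time: 29.03
position: [0.4637, 0.1101, 0.3204]
ee_rot: [-0.0, 0.999, -0.045, 0.002]
contact_force: [0.7, 0.2, -2.0]
width: 0.0405
finger_force: 50.8
```

Emit:
step_arm:
  offset:
    - [4,40,0]
    - [8,80,0]
    - [12,120,0]
    - [16,160,0]
    - [20,200,0]
    - [24,240,0]
    - [28,280,0]
    - [30,320,0]
  rotation:
    - [0,0,0]
    - [0,0,0]
    - [0,0,0]
    - [0,0,0]
    - [0,0,0]
    - [0,0,0]
    - [0,0,0]
    - [0,0,0]
  gripper: [-1,-1,-1,-1,-1,-1,-1,-1]

```text
time: 29.7
position: [0.4637, -0.2132, 0.3174]
ee_rot: [-0.0, 0.999, -0.045, -0.001]
contact_force: [1.3, 0.1, -1.2]
width: 0.0404
finger_force: 51.0
```

Emit:
step_arm:
  offset:
    - [4,40,0]
    - [8,80,0]
    - [11,120,0]
    - [13,153,0]
    - [13,153,0]
    - [13,153,35]
    - [13,153,70]
    - [13,153,95]
  rotation:
    - [0,0,0]
    - [0,0,0]
    - [0,0,0]
    - [0,0,0]
    - [0,0,0]
    - [0,0,0]
    - [0,0,0]
    - [0,0,0]
  gripper: [-1,-1,-1,-1,-1,-1,-1,-1]

```text
time: 30.37
position: [0.4623, -0.3641, 0.2201]
ee_rot: [-0.001, 0.999, -0.045, -0.002]
contact_force: [-1.2, -0.5, -1.3]
width: 0.0406
finger_force: 51.1
```

```bash
python3 look.py "[.465,-.365,.195]" | head -1
```

```text
30.4167 [ 0.461  -0.3628  0.2159] 0.041 (array([ 4.4,  1.9, 20.9]), array([-0.006,  0.008, -0.001]))
```

Emit:
step_arm:
  offset:
    - [0,0,0]
    - [0,0,12]
    - [0,0,21]
    - [0,0,26]
    - [0,0,28]
    - [0,0,29]
    - [0,0,29]
  rotation:
    - [0,0,0]
    - [0,0,0]
    - [0,0,0]
    - [0,0,0]
    - [0,0,0]
    - [0,0,0]
    - [0,0,0]
  gripper: [-1,-1,-1,-1,-1,-1,-1]

```text
time: 31.05
position: [0.4638, -0.365, 0.1948]
ee_rot: [0.0, 0.999, -0.045, 0.0]
contact_force: [0.8, -0.6, -0.8]
width: 0.0408
finger_force: 51.1
```

Emit:
step_arm:
  offset:
    - [0,0,0]
    - [0,0,0]
    - [0,0,0]
    - [0,0,0]
    - [0,0,-10]
    - [0,0,-40]
    - [0,0,-80]
    - [0,0,-120]
  rotation:
    - [0,0,0]
    - [0,0,0]
    - [0,0,0]
    - [0,0,0]
    - [0,0,0]
    - [0,0,0]
    - [0,0,0]
    - [0,0,0]
  gripper: [0.4,0.4,0.4,0.4,0.4,0.4,0.4,0.4]

```text
time: 31.72
position: [0.4632, -0.3646, 0.316]
ee_rot: [-0.001, 0.999, -0.045, -0.001]
contact_force: [0.2, -0.2, 0.5]
width: 0.0598
finger_force: 0.0
```

Emit:
step_arm:
  offset:
    - [0,-40,-30]
    - [0,-80,-60]
    - [0,-120,-90]
    - [-20,-160,-100]
    - [-40,-200,-100]
    - [-60,-220,-100]
    - [-60,-220,-100]
    - [-60,-220,-100]
  rotation:
    - [0,0,0]
    - [0,0,0]
    - [0,0,0]
    - [0,0,0]
    - [0,0,0]
    - [0,0,0]
    - [0,0,0]
    - [0,0,0]
  gripper: [0.4,0.4,0.4,0.4,0.4,0.4,0.4,0.4]

```text
time: 32.38
position: [0.422, -0.1381, 0.4157]
ee_rot: [-0.0, 0.999, -0.044, 0.0]
contact_force: [0.4, -1.2, 0.4]
width: 0.0598
finger_force: 0.0
```

```bash
python3 - <<'E'
from h import *
im=snap('top')
a=im[130:290,160:480]
cv2.imwrite('pics/t2c.png',cv2.resize(a,None,fx=2.5,fy=2.5,interpolation=cv2.INTER_CUBIC)[:,:,::-1])
s=snap('scene')[80:400,120:520]
cv2.imwrite('pics/s2c.png',cv2.resize(s,None,fx=1.8,fy=1.8,interpolation=cv2.INTER_CUBIC)[:,:,::-1])
for k,z in (('green',.046),('red',.046)):
  for c,b in blobs(im,k):
    p=atz('top',c,z)
    if p[0]<.6 and -.43<p[1]<.45: print(k,b[4],p[:2].round(4))
E
```

```text
green 25 [ 0.5052 -0.292 ]
green 24 [ 0.4642 -0.3666]
green 14 [ 0.4285 -0.2909]
green 8 [ 0.3841 -0.0406]
red 20 [0.4595 0.3317]
red 22 [0.4219 0.3165]
```

View pics/t2c.png

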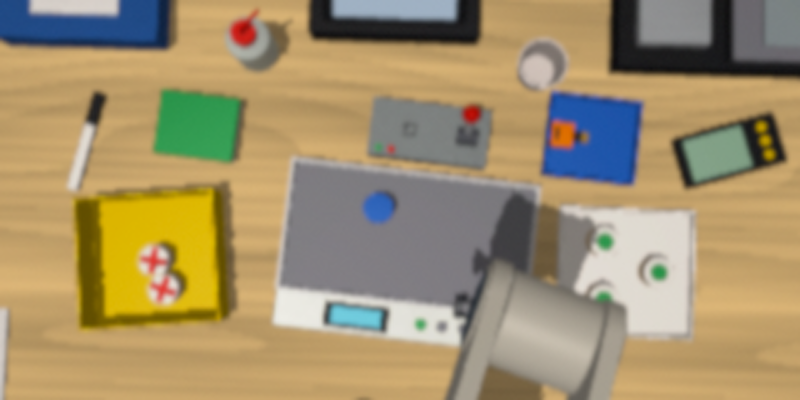

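View pics/s2c.png

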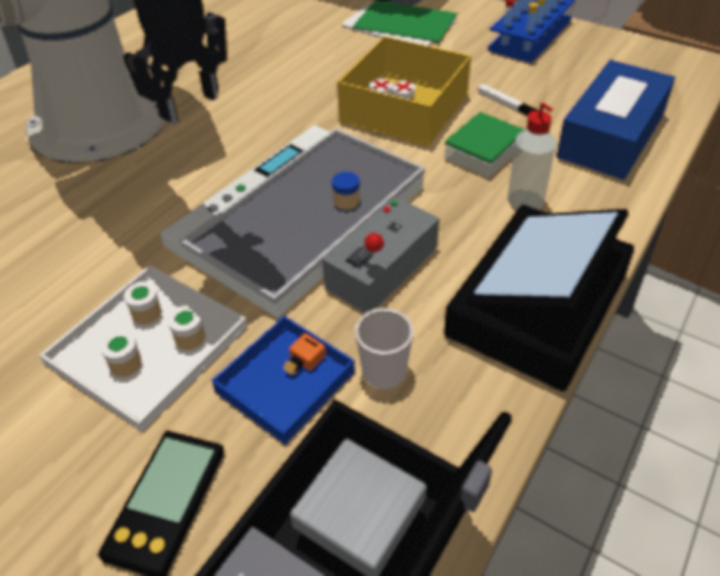

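Both reject jars are in the bin at (155,260) and (165,288). Three green-dot jars stand in the tray at (605,241), (657,271) and (603,297). The reference is on the deck, the plug is in the blue tray, and the bystanders have not moved.

```bash
python3 -c "
from h import *
print(close_job())"
```

```text
the job is handed in; nothing more can be done
None
```

I handed the job in at about 32 s: the switch is off, the plug lies in the blue tray, both red-cross jars are in the bin, all three green-dot jars stand in the white tray, and the reference jar is still on the warmer; the hand-in returned no verdict.

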